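# Read a stock tag on the coasting carousel

## Robot

A 7-joint arm with a two-finger parallel gripper is mounted at the origin on the work surface. World frame = base frame: x ahead of the robot, y to its left, z up, the work surface at z = 0. Lengths are in m, angles in degrees, forces in N, time in s.
With the tool pointing down it reaches from about 0.4 to 0.9 m from the base axis. Payload 5.5 kg.
Tool frame: the origin (TCP) lies on the centre line of the jaws, within the pads' length; the fingertips stand 11 mm ahead of it and the grasp point (between the pads) lies 8 mm behind it; z points along the fingers, y is the line along which they close (so a half turn about z gives the same grasp; the last joint's range is limited). The gripper opens to 85 mm and grips with 20 to 120 N. Pads are 22 mm wide; open, the fingers measure 114 mm over their backs; the gripper's body (76 mm by 85 mm) begins 54 mm behind the grasp point. The pads swing forward as they close: fully open they stand 13 mm farther back than shut.
Start: joints at [81.028, 28.699, -24.465, 88.831, 12.651, 65.22, -12.049], TCP at [0.265, -0.594, 0.222] pointing down, gripper open.
Joint ranges: [-164.97, 164.97], [-17.58, 116.51], [-87.97, 89.64], [11.32, 138.91], [-80.73, 260.73], [10.89, 115.49], [-147.41, 147.41]. Speed limits (degrees/s): [147.25, 147.25, 180, 180, 180, 180, 180].

## Interface

Orientations are given as a 3x3 rotation matrix whose columns are the frame's x, y, z axes.
In Python, from workcell import arm, imaging gives the robot as it stands.
- The arm moves only by the tool move_arm, never from a script. Its argument "moves" is a list of rows, each a list of 7 numbers: the turn, a rotation vector about the tool's x, y, z in rad, then the shift along the tool's x, y, z in mm, then the opening, from 0 (shut) to 1 (fully open). In form: [[wx, wy, wz, dx, dy, dz, grip], ...]. A call has 1 to 20 rows; each row is the pose to reach, as a shift and turn from the pose commanded when the call began, along the tool's axes at that moment; what a row does not reach only later rows make up. A row lasts 1/12 s, in which the tool goes at most 41.7 mm and 7.16 degrees, less where a joint would pass 70% of its speed; a pose out of reach is approached as far as the arm can. A call with a gripper value outside its range is refused whole. The fingers move at their own pace and stop on an object; the grip force is fixed at half the most. Time passes only in rows, so rows that repeat a pose let the fingers close. It gives the time, the measured TCP pose, the force, the opening and the grip force at its end, in the units of the state.
- arm.sense(): the state, without advancing time (a new reading comes with each control period).
- imaging.get_image(name): name is "side" or "top" or "wrist"; returns a dict with "img" (384x512x3 uint8, red, green, blue), "z_map" (384x512 float32, m along the optical axis (not along the pixel's ray), 0 where there is no reading), "fov_y" (degrees; the focal length in pixels is half the picture's height over the tangent of half this angle, whatever the lens; pixels are square), "cx", "cy" (the principal point, pixels), "R" (3x3) and "t" (3): a world point X has camera coordinates R X + t. Camera axes: x right, y down, z forward; pixel columns grow to the right and rows downward; lengths in m; the calibration is good to about 2 mm. A picture is of the moment at which its call begins.
- arm.hand_in(): hands the job in; it is judged then, once.
The state is a dict: "time_s": time; "joints": joint angles; "dq": joint speeds; "joint_efforts": joint torques, N m; "tcp_pos": TCP position; "ee_rot": TCP orientation; "ft_force": force on the tool from outside, world axes, zero at the start; "ft_torque": the same for the moment, N m; "finger_gap": finger opening in m; "gripper_force": force on a finger pad.
Only numpy, scipy, OpenCV 4.12 (cv2) and the standard library are available. Lean on these libraries where they do the work, as an engineer would, in place of code of your own. Each camera call takes 0.05 s, during which the arm holds its last target. There are 200 camera calls.

## Task

Check that the hand-held reader can read the stock tag in motion: with the reader in the gripper or before taking it up, give the carousel a gentle push so that it coasts freely at a brisk but safe pace (about one radian per second, never as much as two). While it coasts untouched, and still turns faster than 0.25 radian per second, travel along above the yellow tag with the reader face down and level, its centre within 25 mm of the tag's centre sideways and its face no more than 45 mm above it, without touching the carousel, for five seconds without a break. Then set the reader gently back upright in the middle of its charging pad and let go; the carousel may run on, and the carton, mug and tape stay where they are.

Things in the scene. Friction and masses are not known exactly. Their poses are not given: they have to be found in the camera images.
- stand: the carousel's fixed steel foot; origin on its vertical turning axis at table height. On it turns freely a white deck 330 mm in diameter, top at 40 mm, carrying, all fixed to it: a blue tub with lid and yellow tag, a red post across the axis from it, and two flat cartons (90 x 70 mm, top at 70 mm) a quarter turn to either side, 105 mm from the axis. All of this counts as the stand
- carousel (a joint): turning angle in rad, counter-clockwise from above positive, no end stops; at angle a the tag lies in world direction a from the axis, the post in direction a + pi. Nominal inertia 0.040 kg m2 (3 kg; varies by a third), bearing drag 0.002 N m per rad/s plus 0.001 N m dry friction: left alone it slows with a time constant of some 10 to 25 s
- tag (a point): centre of the top face of the yellow tag, a disc 36 mm in diameter on the grey lid (78 mm radially x 98 mm) of the blue tub; 110 mm from the turning axis, 96 mm above the table; of all on the carousel only the post stands higher
- post (a point): centre of the top of the red upright push post, 30 mm in diameter, from the deck (40 mm) up to 130 mm above the table, 130 mm from the turning axis, on the far side of it from the tag; push it sideways along its circle, with the reader's disc or the fingers
- reader: hand-held tag reader, 0.2 kg: an orange disc 60 mm in diameter, 18 mm thick, its underside the reading face, with a black upright square grip 32 x 32 mm rising to 101 mm above the face. Origin at the centre of the reading face, z up along the grip, x and y square to the grip's sides. It starts standing on its charging pad
- pad: the fixed black round charging pad with green centre, 100 mm in diameter, 8 mm high; origin at the centre of its underside. It is to the left or the right of the carousel
- carton: loose bystander: cardboard carton 100 x 80 x 60 mm, origin at the centre of its underside, on the other side of the carousel from the pad
- mug: loose bystander: white mug 80 mm in diameter, 90 mm high, beyond the carousel; origin at the centre of its underside
- tape: loose bystander: yellow roll of tape 100 mm in diameter, 48 mm high, lying flat beyond the carousel; origin at the centre of its underside
There are look-alikes about, which are no part of the job. Several things have the shape of the pad; the one meant has the colours described above. What is shaped like the reader but red is not meant.

How it is judged (in metres and radians):
On the way, in this order (a step that is already met when the one before it is completed fails the run):
1. the carousel coasts, touched by nothing, faster than 0.4 rad/s ((velocity of joint carousel above 0.4 rad/s or velocity of joint carousel below -0.4 rad/s) and contact force between stand and anything else below 0.05 N), for 0.2 s.
2. for 5 s on end, with the carousel untouched and turning faster than 0.25 rad/s, the reader stays above the tag: centre within 25 mm sideways, face at most 45 mm above it, level within 0.2 rad ((velocity of joint carousel above 0.25 rad/s or velocity of joint carousel below -0.25 rad/s) and contact force between stand and anything else below 0.05 N and horizontal distance between reader and tag below 0.025 m and z of reader in the frame of tag between 0.001 and 0.045 m and angle between reader's own z axis and vertical below 0.2 rad), for 5 s.
At the end, for the whole second after the job is handed in: the reader stands upright (within 0.1 rad) and still on its charging pad, within 25 mm of the pad's middle, let go; carton, mug and tape within 30 mm of where they began; the carousel may still turn (horizontal distance between reader and pad below 0.025 m and z of reader in the frame of pad between 0.004 and 0.012 m and angle between reader's own z axis and vertical below 0.1 rad and linear speed of reader below 0.02 m/s and distance of each of carton, mug, tape from where it was at the start of the episode below 0.03 m); the robot touches nothing.
It fails at once if the carousel is flung round at 2 rad/s or more (velocity of joint carousel above 2 rad/s or velocity of joint carousel below -2 rad/s).
It fails at once if the carousel is struck or pressed with more than 25 N (contact force between stand and anything else above 25 N).
It fails at once if the reader is dropped (falls free at more than 0.6 m/s) (linear speed of reader above 0.6 m/s and contact force between reader and the fingers below 0.1 N).
It fails at once if the reader topples (angle between reader's own z axis and vertical above 0.8 rad).
It fails at once if the carton, mug or roll of tape is pushed away or knocked over (distance of any of carton, mug, tape from where it was at the start of the episode above 0.03 m or angle between any of carton, mug, tape's own z axis and vertical above 0.4 rad).
It also fails if it takes over 58 s, if anything falls off the work surface, if the arm or the gripper's body presses on something with over 40 N, if the wrist force passes 120 N, or if a joint passes its speed limit or range.

## Working session

There is one attempt and no reset: what is moved stays moved. The work goes in short steps, Python scripts to look and compute and a tool call to move; the robot and the scene stay as the last step left them, time stands still between calls to the robot, and variables do not carry over. Pictures are saved under pics/ and viewed, at most 10 in all, crops included, and the job is handed in when it is done.

Besides the shell and the picture viewer there is one more tool, called after "Request:" in YAML: its name, and indented under it one key for each argument. move_arm: Moves the arm, as the interface text tells. Its arguments: {"type":"object","properties":{"moves":{"type":"array","items":{"type":"array","items":{"type":"number"}}}},"required":["moves"]}

```bash
ls; mkdir -p pics; python3 - <<'E'
from workcell import arm, imaging
import cv2,numpy as np
s=arm.sense()
print(s['time_s'],s['tcp_pos'],np.round(s['ee_rot'],3).tolist(),s['finger_gap'])
out=[]
for n in ['top','side']:
    d=imaging.get_image(n); out.append(d['img'])
    print(n,d['fov_y'],d['cx'],d['cy'],np.round(d['R'],3).tolist(),d['t'])
    np.savez(f'pics/{n}0.npz',**d)
    cv2.imwrite(f'pics/{n}0.png',d['img'][:,:,::-1])
E
```

```text
pics
0.0 [ 0.26458466 -0.59292232  0.22117326] [[0.913, 0.408, -0.001], [0.408, -0.913, 0.002], [0.0, -0.002, -1.0]] 0.08533703277050632
top 54.101753053321346 255.11737329963768 197.00791198690197 [[0.002, -1.0, 0.01], [-0.999, -0.002, -0.05], [0.05, -0.01, -0.999]] [-0.07576332  0.52651672  1.06924686]
side 50.224836230644215 255.42004401242804 196.8932143156083 [[-0.977, -0.213, 0.024], [-0.129, 0.494, -0.86], [0.172, -0.843, -0.51]] [0.48199331 0.1849328  1.0089335 ]
```

View pics/top0.png

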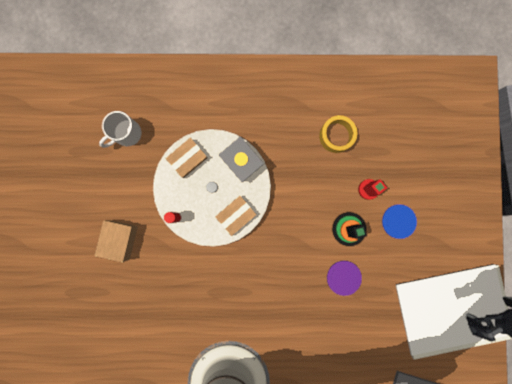

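View pics/side0.png

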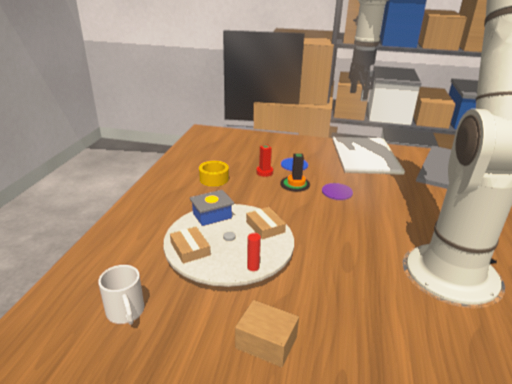

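The top view shows the carousel centre at about (212,187), tag at (241,158), post at (171,217) and the reader on the green/black pad at (349,229). The red decoy is at (370,189), the carton at (114,240), the mug at (118,127) and the tape at (340,133). The side view agrees.

```bash
cat > h.py <<'E'
import numpy as np,cv2
def cam(d): return (192/np.tan(np.radians(float(d['fov_y'])/2)))
def ray(d,u,v,z):
    f=cam(d);R=d['R'];t=d['t'];c=-R.T@t
    r=R.T@np.array([(u-d['cx'])/f,(v-d['cy'])/f,1.]);return c+r*(z-c[2])/r[2]
def cloud(d):
    f=cam(d);v,u=np.mgrid[:384,:512];z=d['z_map'].astype(float)
    P=np.stack([(u-d['cx'])/f*z,(v-d['cy'])/f*z,z],-1)
    return (P-d['t'])@d['R']
def hsv(d): return cv2.cvtColor(d['img'],cv2.COLOR_RGB2HSV)
def tag(d):
    H=hsv(d);m=cv2.inRange(H,(24,140,120),(36,255,255))
    P=cloud(d);m[(P[...,2]<.07)|(P[...,2]>.12)]=0
    v,u=np.nonzero(m)
    return (None,0) if len(u)<8 else (ray(d,u.mean(),v.mean(),.096),len(u))
E
python3 - <<'E'
from h import *
for n in ['top','side']:
    d=dict(np.load(f'pics/{n}0.npz'));H=hsv(d);P=cloud(d)
    print(n,'tag',*tag(d))
    near=lambda c,r:np.hypot(P[...,0]-c[0],P[...,1]-c[1])<r
    red=(cv2.inRange(H,(0,170,80),(6,255,255))|cv2.inRange(H,(174,170,80),(180,255,255)))>0
    m=red&(abs(P[...,2]-.13)<.008)
    for l in range(1): v,u=np.nonzero(m); print('post',ray(d,u.mean(),v.mean(),.13),len(u))
    # pad
    g=cv2.inRange(H,(50,100,40),(80,255,255));v,u=np.nonzero(g);
    if n=='top':
        k=(abs(u-349)<25)&(abs(v-229)<25);u=u[k];v=v[k]
    print('green fit',len(u)); 
    c=ray(d,u.mean(),v.mean(),.008);print(c)
    (e,ax,an)=cv2.minAreaRect(np.stack([u,v],1).astype(np.float32)) if 0 else cv2.fitEllipse(cv2.convexHull(np.stack([u,v],1).astype(np.float32)))
    print('ellipse',e,ax,ray(d,*e,.008))
    o=cv2.inRange(H,(7,190,120),(16,255,255))>0; o&=near(c,.06)&(abs(P[...,2]-.026)<.006)
    v,u=np.nonzero(o);e=cv2.fitEllipse(cv2.convexHull(np.stack([u,v],1).astype(np.float32)))
    print('orange',len(u),ray(d,*e[0],.026),e[1])
    k=near(c,.07)&(abs(P[...,2]-.109)<.006);v,u=np.nonzero(k)
    W=P[k];r=cv2.minAreaRect(W[:,:2].astype(np.float32)*1000);print('grip',len(u),r,ray(d,u.mean(),v.mean(),.109), P[k][:,2].mean())
    if n=='top':
        k=near(ray(d,212,187,.04),.2)&(abs(P[...,2]-.04)<.01);v,u=np.nonzero(k)
        e=cv2.fitEllipse(cv2.convexHull(np.stack([u,v],1).astype(np.float32)));print('deck',ray(d,*e[0],.04),e[1])
        for q,p,z in [('redreader',(371,188),.1),('blue',(399,222),0),('carton',(114,240),.06),('mug',(118,127),.09),('tape',(340,133),.048)]: print(q,ray(d,*p,z),P[p[1],p[0]])
E
```

```text
top tag [ 0.62530722 -0.03501703  0.096     ] 124
post [0.46886449 0.14367979 0.13      ] 90
green fit 239
[ 0.4418903  -0.34403193  0.008     ]
ellipse (349.7381591796875, 228.9003448486328) (27.04452896118164, 28.867382049560547) [ 0.4352255  -0.34843786  0.008     ]
orange 62 [ 0.43214802 -0.34702768  0.026     ] (18.894865036010742, 19.602176666259766)
grip 153 ((430.8176574707031, -349.4052734375), (32.57231903076172, 31.599777221679688), 17.783893585205078) [ 0.43070437 -0.34850691  0.109     ] 0.10932146856872614
deck [0.55089873 0.04733261 0.04      ] (116.33597564697266, 116.9879150390625)
redreader [ 0.54697583 -0.38226939  0.1       ] [ 0.54778917 -0.38575389  0.08911307]
blue [ 0.45519681 -0.49485078  0.        ] [ 0.45530273 -0.49223488  0.00664515]
carton [0.40602217 0.31073891 0.06      ] [0.40617697 0.30986867 0.06240428]
mug [0.71069672 0.29527511 0.09      ] [0.73044738 0.32507103 0.00662496]
tape [ 0.70605193 -0.31341398  0.048     ] [ 0.71645002 -0.32453238  0.00136114]
side tag [ 0.62426824 -0.0340965   0.096     ] 68
post [0.46622123 0.15352084 0.13      ] 99
green fit 66
[ 0.44281032 -0.35447576  0.008     ]
ellipse (295.1259765625, 171.16094970703125) (30.932523727416992, 35.34165954589844) [ 0.44409289 -0.42827921  0.008     ]
orange 80 [ 0.42992247 -0.34159174  0.026     ] (9.643453598022461, 18.414085388183594)
grip 59 ((430.7439270019531, -344.23797607421875), (30.709089279174805, 32.40848922729492), 15.97667121887207) [ 0.430026   -0.34177932  0.109     ] 0.10886179463639588
```

Request:
move_arm:
  moves:
    - [0,0,0.05,40,-25,0,1]
    - [0,0,0.11,80,-50,0,1]
    - [0,0,0.11,120,-75,0,1]
    - [0,0,0.11,155,-97,0,1]
    - [0,0,0.11,190,-118,0,1]
    - [0,0,0.11,220,-137,0,1]
    - [0,0,0.11,240,-150,20,1]
    - [0,0,0.11,250,-156,45,1]
    - [0,0,0.11,252,-157,70,1]
    - [0,0,0.11,252,-157,95,1]
    - [0,0,0.11,252,-157,115,1]
    - [0,0,0.11,252,-157,130,1]
    - [0,0,0.11,252,-157,140,1]
    - [0,0,0.11,252,-157,146,1]
    - [0,0,0.11,252,-157,146,1]
    - [0,0,0.11,252,-157,146,0.6]
    - [0,0,0.11,252,-157,146,0.2]
    - [0,0,0.11,252,-157,146,0.1]
    - [0,0,0.11,252,-157,146,0.1]
    - [0,0,0.11,252,-157,146,0.1]

```text
time_s: 1.77
tcp_pos: [0.4318, -0.3483, 0.0773]
ee_rot: [[0.952, 0.305, 0.002], [0.305, -0.952, -0.002], [0.001, 0.002, -1.0]]
ft_force: [-0.1, 0.0, 3.3]
finger_gap: 0.0309
gripper_force: 58.3
```

Request:
move_arm:
  moves:
    - [0,0,0,0,0,-10,0.1]
    - [0,0,0,0,0,-30,0.1]
    - [0,0,0,0,0,-60,0.1]
    - [0,0,0,4,-13,-90,0.1]
    - [0,0,0,11,-34,-115,0.1]
    - [0,0,0,20,-62,-130,0.1]
    - [0,0,0,31,-95,-137,0.1]
    - [0,0,0,42,-130,-137,0.1]
    - [0,0,0,53,-165,-137,0.1]
    - [0,0,0,65,-200,-137,0.1]
    - [0,0,0,76,-235,-137,0.1]
    - [0,0,0,88,-270,-137,0.1]
    - [0,0,0,99,-305,-137,0.1]
    - [0,0,0,110,-340,-137,0.1]
    - [0,0,0,120,-370,-137,0.1]
    - [0,0,0,128,-395,-130,0.1]
    - [0,0,0,134,-413,-120,0.1]
    - [0,0,0,138,-424,-110,0.1]
    - [0,0,0,139,-427,-100,0.1]
    - [0,0,0,139,-427,-92,0.1]

```text
time_s: 3.43
tcp_pos: [0.4326, 0.103, 0.168]
ee_rot: [[0.951, 0.308, -0.0], [0.308, -0.951, 0.0], [-0.0, -0.0, -1.0]]
ft_force: [0.3, -0.3, -1.1]
finger_gap: 0.0309
gripper_force: 58.8
```

```bash
python3 - <<'E'
from workcell import arm, imaging
from h import *
d=imaging.get_image('top');np.savez('pics/top1.npz',**d);w=imaging.get_image('side');np.savez('pics/side1.npz',**w)
s=arm.sense();print(s['time_s'],s['tcp_pos'],s['ee_rot'].round(3) if hasattr(s['ee_rot'],'round') else s['ee_rot'],s['ft_force'])
cv2.imwrite('pics/b1.png',np.hstack([d['img'][90:300,60:460],w['img'][90:300,60:460]])[:,:,::-1])
for n,x in (('top',d),('side',w)):
    H=hsv(x);P=cloud(x);print('tag',*tag(x))
    o=(cv2.inRange(H,(7,190,100),(16,255,255))>0)&(abs(P[...,2]-.105)<.02)
    v,u=np.nonzero(o);print(n,len(u),P[o].min(0),P[o].max(0))
    # pad now bare: green
    g=cv2.inRange(H,(50,100,40),(80,255,255))>0;g&=np.hypot(P[...,0]-.434,P[...,1]+.348)<.07
    k,c=cv2.connectedComponents(g.astype('uint8'));v,u=np.nonzero(g);e=cv2.fitEllipse(cv2.convexHull(np.stack([u,v],1).astype(np.float32)))
    print('pad',len(u),ray(x,u.mean(),v.mean(),.008),ray(x,*e[0],.008),e[1])
E
```

```text
3.5333 [0.4319197  0.10105578 0.16726308] [[ 0.952  0.305 -0.003]
 [ 0.305 -0.952 -0.001]
 [-0.003 -0.    -1.   ]] [-0.30415328 -1.0870512  -1.1815616 ]
tag [ 0.62516221 -0.03543718  0.096     ] 126
top 20 [0.41236933 0.07865398 0.11556848] [0.45369755 0.09751632 0.12323066]
pad 588 [ 0.4356861  -0.34683155  0.008     ] [ 0.43583826 -0.34700608  0.008     ] (27.089740753173828, 27.516036987304688)
tag [ 0.62426824 -0.0340965   0.096     ] 68
side 204 [0.40333967 0.08152234 0.09869446] [0.45997544 0.13297688 0.1217209 ]
pad 195 [ 0.43001458 -0.34696511  0.008     ] [ 0.43151915 -0.34646899  0.008     ] (11.927495002746582, 21.280502319335938)
```

View pics/b1.png

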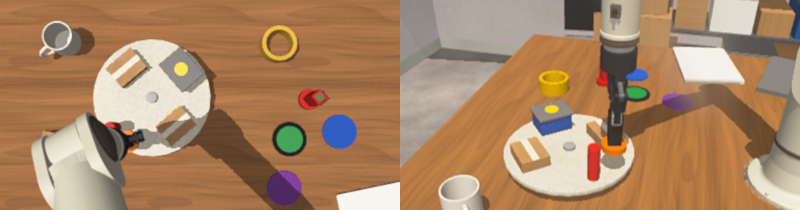

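The reader is held upright beside the post, and the bare green pad shows at about (290,138) in the crop. Next I'll work out the arc push, clockwise with gradual acceleration.

```bash
python3 - <<'E'
import numpy as np
p=np.array([.4319,.1011]);c=np.array([.552,.047]);R=np.array([[.952,.305],[.305,-.952]])
st=[2,2,2,3,4,5,6,7,8,9,10,11,12,12,9,5,2,0,0,0];up=[0]*15+[-5,-15,-28,-40,-45]
a0=np.arctan2(*(p-c)[::-1]);s=np.cumsum(st)/1000
for x,u in zip(s,up):
    a=a0-x/.13;q=c+.1305*np.array([np.cos(a),np.sin(a)])
    print([0,0,0,*np.round((R.T@(q-p))*1000,1).tolist(),u,.1],end=', ')
E
```

```text
[0, 0, 0, 2.3, -0.7, 0, 0.1], [0, 0, 0, 3.6, -2.1, 0, 0.1], [0, 0, 0, 5.0, -3.6, 0, 0.1], [0, 0, 0, 7.2, -5.7, 0, 0.1], [0, 0, 0, 10.1, -8.4, 0, 0.1], [0, 0, 0, 13.9, -11.7, 0, 0.1], [0, 0, 0, 18.6, -15.5, 0, 0.1], [0, 0, 0, 24.3, -19.6, 0, 0.1], [0, 0, 0, 31.0, -23.9, 0, 0.1], [0, 0, 0, 39.0, -28.3, 0, 0.1], [0, 0, 0, 48.1, -32.5, 0, 0.1], [0, 0, 0, 58.4, -36.2, 0, 0.1], [0, 0, 0, 70.1, -39.3, 0, 0.1], [0, 0, 0, 81.9, -41.4, 0, 0.1], [0, 0, 0, 90.9, -42.1, 0, 0.1], [0, 0, 0, 96.0, -42.3, -5, 0.1], [0, 0, 0, 98.0, -42.3, -15, 0.1], [0, 0, 0, 98.0, -42.3, -28, 0.1], [0, 0, 0, 98.0, -42.3, -40, 0.1], [0, 0, 0, 98.0, -42.3, -45, 0.1],
```

Request:
move_arm:
  moves:
    - [0,0,0,2.3,-0.7,0,0.1]
    - [0,0,0,3.6,-2.1,0,0.1]
    - [0,0,0,5,-3.6,0,0.1]
    - [0,0,0,7.2,-5.7,0,0.1]
    - [0,0,0,10,-8.4,0,0.1]
    - [0,0,0,14,-11.7,0,0.1]
    - [0,0,0,18.6,-15.5,0,0.1]
    - [0,0,0,24.3,-19.6,0,0.1]
    - [0,0,0,31,-24,0,0.1]
    - [0,0,0,39,-28.3,0,0.1]
    - [0,0,0,48,-32.5,0,0.1]
    - [0,0,0,58.4,-36.2,0,0.1]
    - [0,0,0,70,-39.3,0,0.1]
    - [0,0,0,82,-41.4,0,0.1]
    - [0,0,0,91,-42,0,0.1]
    - [0,0,0,96,-42.3,-5,0.1]
    - [0,0,0,98,-42.3,-15,0.1]
    - [0,0,0,98,-42.3,-28,0.1]
    - [0,0,0,98,-42.3,-40,0.1]
    - [0,0,0,98,-42.3,-45,0.1]

```text
time_s: 5.2
tcp_pos: [0.5146, 0.1722, 0.2161]
ee_rot: [[0.952, 0.305, 0.003], [0.305, -0.952, 0.0], [0.003, 0.001, -1.0]]
ft_force: [0.1, 0.3, -2.7]
finger_gap: 0.0308
gripper_force: 58.9
```

```bash
cat >> h.py <<'E'
C=np.array([.552,.047])
def obs(k=3):
    from workcell import arm,imaging
    import time
    f=open('obs.txt','a')
    for i in range(k):
      t0=arm.sense()['time_s']
      d=imaging.get_image('top');p,n=tag(d)
      H=hsv(d);P=cloud(d)
      red=(cv2.inRange(H,(0,170,80),(6,255,255))|cv2.inRange(H,(174,170,80),(180,255,255)))>0
      m=red&(abs(P[...,2]-.13)<.012)&(np.hypot(P[...,0]-C[0],P[...,1]-C[1])<.16);v,u=np.nonzero(m)
      q=ray(d,u.mean(),v.mean(),.13)[:2]-C if len(u)>8 else None
      a=np.degrees(np.arctan2(*(p[:2]-C)[::-1])) if n else np.nan
      b=np.degrees(np.arctan2(*(-q)[::-1])) if q is not None else np.nan
      print(round(t0,4),'tag',n,a,np.linalg.norm(p[:2]-C) if n else '','post',len(u),b,np.linalg.norm(q) if q is not None else '')
      f.write(f'{t0} {n} {a} {len(u)} {b}\n')
    s=arm.sense();print(s['time_s'],np.round(s['tcp_pos'],4),np.round(s['ee_rot'],3).tolist(),np.round(s['ft_force'],1));return d
E
python3 -c "
from h import *
d=dict(np.load('pics/top1.npz'))
obs(3)"
```

```text
5.2 tag 0 nan  post 97 -118.07703995523316 0.12867757227364973
5.25 tag 0 nan  post 100 -121.24059105941285 0.12897486095875288
5.3 tag 0 nan  post 99 -124.43799209665998 0.1284608801558712
5.35 [0.514  0.1715 0.2143] [[0.953, 0.304, 0.002], [0.304, -0.953, -0.0], [0.002, 0.001, -1.0]] [ 0.5  0.1 -2.4]
```

Request:
move_arm:
  moves:
    - [0,0,0,-3,2,2,0.1]
    - [0,0,0,-10,8,6,0.1]
    - [0,0,0,-19,15,12,0.1]
    - [0,0,0,-27,21,18,0.1]
    - [0,0,0,-32,25,22,0.1]
    - [0,0,0,-33,25,22,0.1]
    - [0,0,0,-33,25,22,0.1]
    - [0,0,0,-33,25,22,0.1]

```text
time_s: 6.02
tcp_pos: [0.4902, 0.1382, 0.1915]
ee_rot: [[0.952, 0.305, 0.001], [0.305, -0.952, 0.001], [0.001, -0.0, -1.0]]
ft_force: [0.3, 0.4, -1.7]
finger_gap: 0.031
gripper_force: 58.9
```

```bash
python3 - <<'E'
from h import *
obs(3)
from workcell import imaging
x=imaging.get_image('side');H=hsv(x);P=cloud(x)
print('side tag',tag(x))
o=(cv2.inRange(H,(7,190,100),(16,255,255))>0)&(abs(P[...,2]-.13)<.025)&(np.hypot(*(P[...,:2]-[.489,.137]).transpose(2,0,1))<.06)
print(P[o].min(0),P[o].max(0),o.sum())
cv2.imwrite('pics/s2.png',x['img'][:,:,::-1])
E
```

```text
6.0167 tag 129 -168.6269517452737 0.10835643405490915 post 95 -168.54277931961215 0.12842848232775245
6.0667 tag 130 -171.77108662398115 0.1080414780944023 post 99 -171.6910355300866 0.12856381575328418
6.1167 tag 128 -174.73440657341052 0.10834845132989646 post 96 -174.6405645577132 0.12831029792090248
6.1667 [0.4904 0.1386 0.1916] [[0.952, 0.305, 0.001], [0.305, -0.952, 0.001], [0.001, -0.0, -1.0]] [ 1.1  0.3 -2.1]
side tag (array([0.44312823, 0.04420599, 0.096     ]), 93)
[0.46124358 0.12210654 0.12546931] [0.5158621  0.1696441  0.15313817] 207
```

View pics/s2.png

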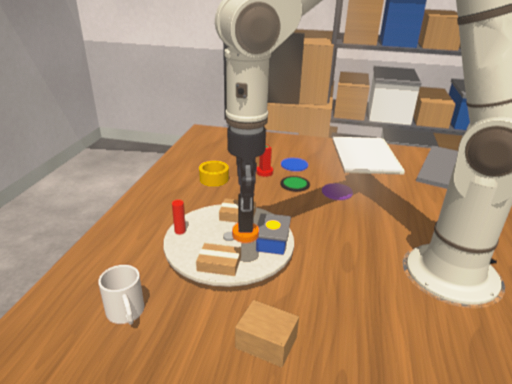

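The side view shows the held disc at (246,232), just ahead of the oncoming tag at (273,225). The post at (178,216) is far away. Next is the tracking plan.

```bash
cat > plan.py <<'E'
import sys,numpy as np
from scipy.optimize import least_squares
from h import C
o=np.genfromtxt('obs.txt');O=[]
for t,n,a,m,b in o:
    g=np.nanmean([a if n>60 else np.nan,b if m>60 else np.nan]);O.append((t,g))
O=np.array(O);O=O[~np.isnan(O[:,1])];t=O[:,0]-5.2;th=np.radians(O[:,1]).copy()
def mod(p,t):
    e=np.exp(-.05*p[2]*t);return p[0]-((p[1]+.5)*(1-e)/(.05*p[2])-.5*t)
def res(p):
    d=th-mod(p,t);d=(d+np.pi)%(2*np.pi)-np.pi
    return np.r_[d/.006,(p[2]-1)/.25]
s=least_squares(res,[np.radians(-118),1.11,1]).x
om=lambda T:(s[1]+.5)*np.exp(-.05*s[2]*(T-5.2))-.5
ang=lambda T:mod(s,T-5.2)
def fit():print('fit',s,'rms deg',np.degrees(np.sqrt(np.mean((res(s)[:-1]*.006)**2))))
R=np.array([[.952,.305],[.305,-.952]])
pos=lambda a,r=.11:C+r*np.array([np.cos(a),np.sin(a)])
def rows(t0,cmd,angs,dz=0):
    q=np.array([pos(a) for a in angs]);L=((q-cmd)@R*1000).round(0)
    c=cmd+R@L[-1]/1000
    print(', '.join(str([0,0,0,int(x),int(y),dz,.1]) for x,y in L));print('end cmd',c.round(4),'t',t0+len(L)/12,'ang',np.degrees(angs[-1]))
E
python3 - <<'E'
from plan import *
from workcell import arm
fit();t0=arm.sense()['time_s'];T=t0+np.arange(1,21)/12
print(t0,om(t0),np.degrees(ang(t0)))
t2=t0+16/12;D=.8;w=om(t2)
# shift t2 so start angle = current reader angle
cmd=np.array([.4895,.138]);a0=np.arctan2(*(cmd-C)[::-1])-2*np.pi
from scipy.optimize import brentq
t2=brentq(lambda x:ang(x)+.5*om(x)*D-a0,t0,t0+3);print('t2',t2-t0)
A=[a0 if x<t2-D else (a0-.5*om(t2)/D*(x-t2+D)**2 if x<t2 else ang(x)) for x in T]
rows(t0,cmd,A)
E
```

```text
fit [-2.06068278  1.11377789  0.99488645] rms deg 0.044527170268310066
6.2167 1.0341905165015604 -180.61128028168298
t2 1.354134013399105
[0, 0, 0, 0, 0, 0, 0.1], [0, 0, 0, 0, 0, 0, 0.1], [0, 0, 0, 0, 0, 0, 0.1], [0, 0, 0, 0, 0, 0, 0.1], [0, 0, 0, 0, 0, 0, 0.1], [0, 0, 0, 0, 0, 0, 0.1], [0, 0, 0, 0, 0, 0, 0.1], [0, 0, 0, 1, 0, 0, 0.1], [0, 0, 0, 2, 0, 0, 0.1], [0, 0, 0, 5, -1, 0, 0.1], [0, 0, 0, 8, -2, 0, 0.1], [0, 0, 0, 13, -3, 0, 0.1], [0, 0, 0, 18, -3, 0, 0.1], [0, 0, 0, 24, -4, 0, 0.1], [0, 0, 0, 31, -4, 0, 0.1], [0, 0, 0, 39, -4, 0, 0.1], [0, 0, 0, 47, -3, 0, 0.1], [0, 0, 0, 55, -2, 0, 0.1], [0, 0, 0, 64, 0, 0, 0.1], [0, 0, 0, 72, 3, 0, 0.1]
end cmd [0.559  0.1571] t 7.883366666666667 ang -273.46047847829544
```

Request:
move_arm:
  moves:
    - [0,0,0,0,0,0,0.1]
    - [0,0,0,0,0,0,0.1]
    - [0,0,0,0,0,0,0.1]
    - [0,0,0,0,0,0,0.1]
    - [0,0,0,0,0,0,0.1]
    - [0,0,0,0,0,0,0.1]
    - [0,0,0,0,0,0,0.1]
    - [0,0,0,1,0,0,0.1]
    - [0,0,0,2,0,0,0.1]
    - [0,0,0,5,-1,0,0.1]
    - [0,0,0,8,-2,0,0.1]
    - [0,0,0,13,-3,0,0.1]
    - [0,0,0,18,-3,0,0.1]
    - [0,0,0,24,-4,0,0.1]
    - [0,0,0,31,-4,0,0.1]
    - [0,0,0,39,-4,0,0.1]
    - [0,0,0,47,-3,0,0.1]
    - [0,0,0,55,-2,0,0.1]
    - [0,0,0,64,0,0,0.1]
    - [0,0,0,72,3,0,0.1]

```text
time_s: 7.88
tcp_pos: [0.5604, 0.1573, 0.1911]
ee_rot: [[0.952, 0.305, 0.0], [0.305, -0.952, 0.0], [0.0, -0.0, -1.0]]
ft_force: [-0.1, -0.4, -1.5]
finger_gap: 0.0314
gripper_force: 58.9
```

```bash
python3 - <<'E'
from h import *
obs(1)
from plan import *
from workcell import arm
t0=arm.sense()['time_s'];fit();print('tag now',pos(ang(t0)),'at 7.883',pos(ang(t0-.05)),om(t0))
rows(t0,np.array([.559,.1571]),ang(t0+np.arange(1,21)/12))
E
```

```text
7.8833 tag 0 nan  post 87 88.92759469698456 0.1281080130706351
7.9333 [0.5623 0.1566 0.1912] [[0.953, 0.304, 0.002], [0.304, -0.953, 0.001], [0.002, -0.0, -1.0]] [ 1.9  0.2 -1.2]
fit [-2.06089895  1.1201737   1.21109067] rms deg 0.06255488111753402
tag now [0.55894827 0.15678033] at 7.883 [0.55413966 0.15697919] 0.873029564767202
[0, 0, 0, 7, 3, 0, 0.1], [0, 0, 0, 14, 7, 0, 0.1], [0, 0, 0, 21, 11, 0, 0.1], [0, 0, 0, 27, 16, 0, 0.1], [0, 0, 0, 33, 21, 0, 0.1], [0, 0, 0, 39, 26, 0, 0.1], [0, 0, 0, 44, 32, 0, 0.1], [0, 0, 0, 48, 38, 0, 0.1], [0, 0, 0, 53, 44, 0, 0.1], [0, 0, 0, 56, 50, 0, 0.1], [0, 0, 0, 60, 57, 0, 0.1], [0, 0, 0, 62, 63, 0, 0.1], [0, 0, 0, 65, 70, 0, 0.1], [0, 0, 0, 67, 77, 0, 0.1], [0, 0, 0, 68, 84, 0, 0.1], [0, 0, 0, 69, 91, 0, 0.1], [0, 0, 0, 70, 98, 0, 0.1], [0, 0, 0, 70, 105, 0, 0.1], [0, 0, 0, 69, 112, 0, 0.1], [0, 0, 0, 69, 119, 0, 0.1]
end cmd [0.661  0.0649] t 9.599966666666667 ang -350.5904979582954
```

Request:
move_arm:
  moves:
    - [0,0,0,7,3,0,0.1]
    - [0,0,0,14,7,0,0.1]
    - [0,0,0,21,11,0,0.1]
    - [0,0,0,27,16,0,0.1]
    - [0,0,0,33,21,0,0.1]
    - [0,0,0,39,26,0,0.1]
    - [0,0,0,44,32,0,0.1]
    - [0,0,0,48,38,0,0.1]
    - [0,0,0,53,44,0,0.1]
    - [0,0,0,56,50,0,0.1]
    - [0,0,0,60,57,0,0.1]
    - [0,0,0,62,63,0,0.1]
    - [0,0,0,65,70,0,0.1]
    - [0,0,0,67,77,0,0.1]
    - [0,0,0,68,84,0,0.1]
    - [0,0,0,69,91,0,0.1]
    - [0,0,0,70,98,0,0.1]
    - [0,0,0,70,105,0,0.1]
    - [0,0,0,69,112,0,0.1]
    - [0,0,0,69,119,0,0.1]

```text
time_s: 9.6
tcp_pos: [0.6613, 0.0639, 0.1912]
ee_rot: [[0.952, 0.305, -0.0], [0.305, -0.952, -0.0], [-0.0, 0.0, -1.0]]
ft_force: [1.7, -0.0, -1.6]
finger_gap: 0.0309
gripper_force: 58.9
```

```bash
python3 - <<'E'
from h import *
d=obs(1);cv2.imwrite('pics/t3.png',d['img'][:,:,::-1])
from plan import *
from workcell import arm
t0=arm.sense()['time_s'];fit();print('tag now',pos(ang(t0)),'before',pos(ang(t0-.05)),om(t0))
rows(t0,np.array([.661,.0649]),ang(t0+np.arange(1,21)/12))
E
```

```text
9.6 tag 0 nan  post 0 nan 
9.65 [0.662  0.0616 0.1911] [[0.953, 0.303, 0.0], [0.303, -0.953, -0.002], [-0.0, 0.002, -1.0]] [ 0.  -1.9 -2.1]
fit [-2.06089895  1.1201737   1.21109067] rms deg 0.06255488111753402
tag now [0.66111082 0.06095812] before [0.6605204  0.06498117] 0.7374659395240892
[0, 0, 0, -3, 10, 0, 0.1], [0, 0, 0, -4, 17, 0, 0.1], [0, 0, 0, -7, 23, 0, 0.1], [0, 0, 0, -9, 29, 0, 0.1], [0, 0, 0, -12, 35, 0, 0.1], [0, 0, 0, -15, 41, 0, 0.1], [0, 0, 0, -18, 46, 0, 0.1], [0, 0, 0, -22, 51, 0, 0.1], [0, 0, 0, -26, 56, 0, 0.1], [0, 0, 0, -30, 60, 0, 0.1], [0, 0, 0, -35, 65, 0, 0.1], [0, 0, 0, -39, 69, 0, 0.1], [0, 0, 0, -44, 73, 0, 0.1], [0, 0, 0, -49, 76, 0, 0.1], [0, 0, 0, -54, 79, 0, 0.1], [0, 0, 0, -59, 82, 0, 0.1], [0, 0, 0, -65, 84, 0, 0.1], [0, 0, 0, -70, 87, 0, 0.1], [0, 0, 0, -76, 88, 0, 0.1], [0, 0, 0, -81, 90, 0, 0.1]
end cmd [ 0.6113 -0.0455] t 11.316666666666666 ang -417.36535293003885plan.py:6: RuntimeWarning: Mean of empty slice
  g=np.nanmean([a if n>60 else np.nan,b if m>60 else np.nan]);O.append((t,g))
```

```bash
python3 - <<'E' 2>/dev/null
from h import *
from workcell import arm,imaging
t=arm.sense()['time_s'];d=imaging.get_image('side')
cv2.imwrite('pics/s3.png',d['img'][:,:,::-1])
H=hsv(d);P=cloud(d)
red=(cv2.inRange(H,(0,150,60),(6,255,255))|cv2.inRange(H,(174,150,60),(180,255,255)))>0
m=red&(np.hypot(P[...,0]-C[0],P[...,1]-C[1])<.16)&(P[...,2]>.05);v,u=np.nonzero(m);print(len(u))
m2=m&(abs(P[...,2]-.13)<.006)
if m2.sum():
    v,u=np.nonzero(m2);q=ray(d,u.mean(),v.mean(),.13)[:2]-C;b=np.degrees(np.arctan2(*(-q)[::-1]));print(t,m2.sum(),q,np.hypot(*q),b)
print(tag(d))
from plan import *
print('pred',np.degrees(ang(t)))
# bias check with earlier side image at t=3.48 (top tag -48.2)
E
```

```text
334
9.65 77 [-0.12846746 -0.00907858] 0.1287878477683457 4.042278173876346
(array([0.66289269, 0.06576609, 0.096     ]), 42)
pred [300.30711681 295.38987109 290.49182126 222.35840423 217.74754075
 213.15494694  62.1857209 ]
```

View pics/s3.png

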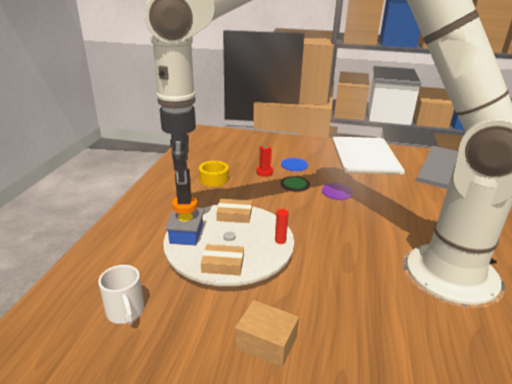

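The side view shows the reader disc at (184,205) directly over the tag at (184,216), with a clear gap. The estimate agrees within about 3 mm, so I continue.

```bash
python3 - <<'E' 2>/dev/null
from plan import *
from workcell import arm
t0=arm.sense()['time_s'];print(t0)
rows(t0,np.array([.661,.0649]),ang(t0+np.arange(1,21)/12))
E
```

```text
9.7
[0, 0, 0, -4, 14, 0, 0.1], [0, 0, 0, -6, 21, 0, 0.1], [0, 0, 0, -8, 27, 0, 0.1], [0, 0, 0, -11, 33, 0, 0.1], [0, 0, 0, -14, 38, 0, 0.1], [0, 0, 0, -17, 44, 0, 0.1], [0, 0, 0, -21, 49, 0, 0.1], [0, 0, 0, -25, 54, 0, 0.1], [0, 0, 0, -29, 59, 0, 0.1], [0, 0, 0, -33, 63, 0, 0.1], [0, 0, 0, -38, 67, 0, 0.1], [0, 0, 0, -42, 71, 0, 0.1], [0, 0, 0, -47, 75, 0, 0.1], [0, 0, 0, -52, 78, 0, 0.1], [0, 0, 0, -57, 81, 0, 0.1], [0, 0, 0, -63, 83, 0, 0.1], [0, 0, 0, -68, 86, 0, 0.1], [0, 0, 0, -73, 88, 0, 0.1], [0, 0, 0, -79, 89, 0, 0.1], [0, 0, 0, -84, 91, 0, 0.1]
end cmd [ 0.6088 -0.0474] t 11.366666666666665 ang -419.13286842389107
```

Request:
move_arm:
  moves:
    - [0,0,0,-3,10,0,0.1]
    - [0,0,0,-6,20,0,0.1]
    - [0,0,0,-8,27,0,0.1]
    - [0,0,0,-11,33,0,0.1]
    - [0,0,0,-14,38,0,0.1]
    - [0,0,0,-17,44,0,0.1]
    - [0,0,0,-21,49,0,0.1]
    - [0,0,0,-25,54,0,0.1]
    - [0,0,0,-29,59,0,0.1]
    - [0,0,0,-33,63,0,0.1]
    - [0,0,0,-38,67,0,0.1]
    - [0,0,0,-42,71,0,0.1]
    - [0,0,0,-47,75,0,0.1]
    - [0,0,0,-52,78,0,0.1]
    - [0,0,0,-57,81,0,0.1]
    - [0,0,0,-63,83,0,0.1]
    - [0,0,0,-68,86,0,0.1]
    - [0,0,0,-73,88,0,0.1]
    - [0,0,0,-79,89,0,0.1]
    - [0,0,0,-84,91,0,0.1]

```text
time_s: 11.37
tcp_pos: [0.6085, -0.0476, 0.1913]
ee_rot: [[0.952, 0.305, -0.0], [0.305, -0.952, 0.0], [-0.0, -0.0, -1.0]]
ft_force: [0.5, 0.8, -1.3]
finger_gap: 0.0312
gripper_force: 58.8
```

```bash
python3 - <<'E' 2>/dev/null
from h import *
d=obs(1);cv2.imwrite('pics/t4.png',d['img'][:,:,::-1])
from plan import *
from workcell import arm
t0=arm.sense()['time_s'];fit();print('tag now',pos(ang(t0)),'before',pos(ang(t0-.05)),om(t0),np.degrees(ang(t0-.05))+360)
rows(t0,np.array([.6088,-.0474]),ang(t0+np.arange(1,21)/12))
E
```

```text
11.3667 tag 0 nan  post 92 -59.069926826595236 0.12772719071442923
11.4167 [ 0.6078 -0.0488  0.1911] [[0.953, 0.304, -0.001], [0.304, -0.953, -0.001], [-0.001, 0.0, -1.0]] [-1.3 -1.4 -2.8]
fit [-2.06086697  1.12031663  1.21259184] rms deg 0.05726757949417878
tag now [ 0.6056188  -0.04904699] before [ 0.60853785 -0.04735821] 0.6114945980613284 -59.070667100179264
[0, 0, 0, -9, 2, 0, 0.1], [0, 0, 0, -15, 2, 0, 0.1], [0, 0, 0, -20, 3, 0, 0.1], [0, 0, 0, -25, 3, 0, 0.1], [0, 0, 0, -31, 3, 0, 0.1], [0, 0, 0, -36, 2, 0, 0.1], [0, 0, 0, -41, 2, 0, 0.1], [0, 0, 0, -46, 1, 0, 0.1], [0, 0, 0, -52, 0, 0, 0.1], [0, 0, 0, -56, -2, 0, 0.1], [0, 0, 0, -61, -3, 0, 0.1], [0, 0, 0, -66, -5, 0, 0.1], [0, 0, 0, -71, -7, 0, 0.1], [0, 0, 0, -75, -9, 0, 0.1], [0, 0, 0, -79, -11, 0, 0.1], [0, 0, 0, -83, -14, 0, 0.1], [0, 0, 0, -88, -17, 0, 0.1], [0, 0, 0, -91, -19, 0, 0.1], [0, 0, 0, -95, -22, 0, 0.1], [0, 0, 0, -99, -25, 0, 0.1]
end cmd [ 0.5069 -0.0538] t 13.083366666666667 ang -474.0342103330062
```

Request:
move_arm:
  moves:
    - [0,0,0,-8,2,0,0.1]
    - [0,0,0,-15,2,0,0.1]
    - [0,0,0,-20,3,0,0.1]
    - [0,0,0,-25,3,0,0.1]
    - [0,0,0,-31,3,0,0.1]
    - [0,0,0,-36,2,0,0.1]
    - [0,0,0,-41,2,0,0.1]
    - [0,0,0,-46,1,0,0.1]
    - [0,0,0,-52,0,0,0.1]
    - [0,0,0,-56,-2,0,0.1]
    - [0,0,0,-61,-3,0,0.1]
    - [0,0,0,-66,-5,0,0.1]
    - [0,0,0,-71,-7,0,0.1]
    - [0,0,0,-75,-9,0,0.1]
    - [0,0,0,-79,-11,0,0.1]
    - [0,0,0,-83,-14,0,0.1]
    - [0,0,0,-88,-17,0,0.1]
    - [0,0,0,-91,-19,0,0.1]
    - [0,0,0,-95,-22,0,0.1]
    - [0,0,0,-99,-25,0,0.1]

```text
time_s: 13.08
tcp_pos: [0.5069, -0.0538, 0.1912]
ee_rot: [[0.952, 0.305, 0.0], [0.305, -0.952, 0.0], [0.0, 0.0, -1.0]]
ft_force: [-0.0, -0.0, -1.6]
finger_gap: 0.0313
gripper_force: 58.8
```

```bash
python3 - <<'E' 2>/dev/null
from h import *
d=obs(1)
from plan import *
from workcell import arm
t0=arm.sense()['time_s'];fit();print('tag now',pos(ang(t0)),om(t0),np.degrees(ang(t0-.05))+360)
rows(t0,np.array([.5069,-.0538]),ang(t0+np.arange(1,21)/12))
E
```

```text
13.0833 tag 0 nan  post 99 -114.45000744118434 0.12875686654848867
13.1333 [ 0.5058 -0.0533  0.1911] [[0.952, 0.306, -0.001], [0.306, -0.952, -0.0], [-0.001, -0.0, -1.0]] [-1.8  0.7 -2. ]
fit [-2.06139764  1.11886818  1.2047889 ] rms deg 0.08650059808510704
tag now [ 0.50410022 -0.05202328] 0.5038370078795642 -114.36637417486531
[0, 0, 0, -5, -6, 0, 0.1], [0, 0, 0, -8, -9, 0, 0.1], [0, 0, 0, -11, -13, 0, 0.1], [0, 0, 0, -14, -16, 0, 0.1], [0, 0, 0, -17, -20, 0, 0.1], [0, 0, 0, -19, -23, 0, 0.1], [0, 0, 0, -21, -27, 0, 0.1], [0, 0, 0, -23, -31, 0, 0.1], [0, 0, 0, -25, -34, 0, 0.1], [0, 0, 0, -27, -38, 0, 0.1], [0, 0, 0, -29, -42, 0, 0.1], [0, 0, 0, -30, -46, 0, 0.1], [0, 0, 0, -31, -50, 0, 0.1], [0, 0, 0, -33, -54, 0, 0.1], [0, 0, 0, -33, -58, 0, 0.1], [0, 0, 0, -34, -61, 0, 0.1], [0, 0, 0, -35, -65, 0, 0.1], [0, 0, 0, -35, -69, 0, 0.1], [0, 0, 0, -36, -73, 0, 0.1], [0, 0, 0, -36, -77, 0, 0.1]
end cmd [0.4491 0.0085] t 14.799966666666666 ang -519.2719711415685
```

Request:
move_arm:
  moves:
    - [0,0,0,-5,-6,0,0.1]
    - [0,0,0,-8,-9,0,0.1]
    - [0,0,0,-11,-13,0,0.1]
    - [0,0,0,-14,-16,0,0.1]
    - [0,0,0,-17,-20,0,0.1]
    - [0,0,0,-19,-23,0,0.1]
    - [0,0,0,-21,-27,0,0.1]
    - [0,0,0,-23,-31,0,0.1]
    - [0,0,0,-25,-34,0,0.1]
    - [0,0,0,-27,-38,0,0.1]
    - [0,0,0,-29,-42,0,0.1]
    - [0,0,0,-30,-46,0,0.1]
    - [0,0,0,-31,-50,0,0.1]
    - [0,0,0,-33,-54,0,0.1]
    - [0,0,0,-33,-58,0,0.1]
    - [0,0,0,-34,-61,0,0.1]
    - [0,0,0,-35,-65,0,0.1]
    - [0,0,0,-35,-69,0,0.1]
    - [0,0,0,-36,-73,0,0.1]
    - [0,0,0,-36,-77,0,0.1]

```text
time_s: 14.8
tcp_pos: [0.4492, 0.0087, 0.1912]
ee_rot: [[0.952, 0.305, -0.0], [0.305, -0.952, -0.0], [-0.0, 0.0, -1.0]]
ft_force: [-0.9, 0.7, -2.9]
finger_gap: 0.0314
gripper_force: 58.9
```

Request:
move_arm:
  moves:
    - [0,0,0,0,0,-8,0.1]
    - [0,0,0,-2,6,-18,0.1]
    - [0,0,0,-6,17,-27,0.1]
    - [0,0,0,-12,34,-30,0.1]
    - [0,0,0,-20,56,-30,0.1]
    - [0,0,0,-31,84,-30,0.1]
    - [0,0,0,-43,116,-30,0.1]
    - [0,0,0,-55,148,-30,0.1]
    - [0,0,0,-67,180,-30,0.1]
    - [0,0,0,-79,212,-30,0.1]
    - [0,0,0,-90,244,-25,0.1]
    - [0,0,0,-101,274,-15,0.1]
    - [0,0,0,-110,298,0,0.1]
    - [0,0,0,-117,316,15,0.1]
    - [0,0,0,-121,328,30,0.1]
    - [0,0,0,-123,333,45,0.1]
    - [0,0,0,-124,335,58,0.1]
    - [0,0,0,-124,335,70,0.1]
    - [0,0,0,-124,335,80,0.1]
    - [0,0,0,-124,335,85,0.1]

```text
time_s: 16.47
tcp_pos: [0.4332, -0.3472, 0.105]
ee_rot: [[0.952, 0.306, -0.001], [0.306, -0.952, 0.001], [-0.001, -0.002, -1.0]]
ft_force: [1.2, 0.2, -2.5]
finger_gap: 0.0311
gripper_force: 58.8
```

```bash
python3 - <<'E'
from workcell import arm,imaging
from h import *
x=imaging.get_image('side');y=imaging.get_image('top')
cv2.imwrite('pics/b4.png',np.hstack([cv2.resize(x['img'][100:240,200:400],(400,280)),cv2.resize(y['img'][150:290,260:460],(400,280))])[:,:,::-1])
s=arm.sense();print(s['time_s'],s['tcp_pos'],s['ft_force'])
E
```

```text
16.5667 [ 0.43332541 -0.34732207  0.10549075] [ 0.56500702  0.27669032 -2.01194141]
```

View pics/b4.png

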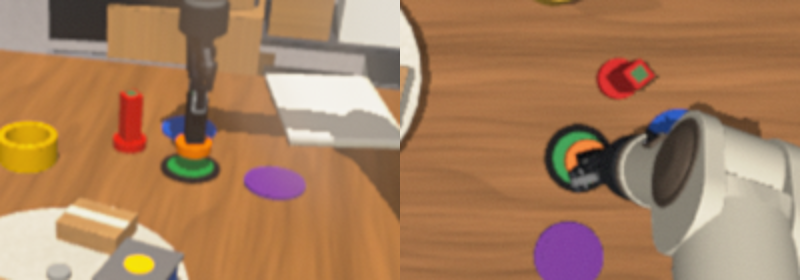

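The reader hangs about 28 mm over the pad centre: disc at (194,147) and pad at (190,166) in the side crop. Now I lower it slowly.

Request:
move_arm:
  moves:
    - [0,0,0,0,0,5,0.1]
    - [0,0,0,0,0,11,0.1]
    - [0,0,0,0,0,17,0.1]
    - [0,0,0,0,0,21,0.1]
    - [0,0,0,0,0,24,0.1]
    - [0,0,0,0,0,25,0.1]
    - [0,0,0,0,0,26,0.1]
    - [0,0,0,0,0,27,0.1]
    - [0,0,0,0,0,27.5,0.1]
    - [0,0,0,0,0,27.5,0.1]
    - [0,0,0,0,0,27.5,0.1]

```text
time_s: 17.48
tcp_pos: [0.4336, -0.3486, 0.0789]
ee_rot: [[0.952, 0.305, 0.0], [0.305, -0.952, -0.0], [0.0, 0.0, -1.0]]
ft_force: [0.2, -0.7, -0.9]
finger_gap: 0.0311
gripper_force: 58.9
```

Request:
move_arm:
  moves:
    - [0,0,0,0,0,0.6,0.1]
    - [0,0,0,0,0,1.2,0.1]
    - [0,0,0,0,0,1.6,0.1]
    - [0,0,0,0,0,1.6,0.1]
    - [0,0,0,0,0,1.6,0.1]

```text
time_s: 17.9
tcp_pos: [0.4336, -0.3486, 0.0773]
ee_rot: [[0.952, 0.305, 0.0], [0.305, -0.952, -0.0], [0.0, 0.0, -1.0]]
ft_force: [0.2, -0.4, 0.4]
finger_gap: 0.0311
gripper_force: 58.9
```

Request:
move_arm:
  moves:
    - [0,0,0,0,0,0,0.4]
    - [0,0,0,0,0,0,0.5]
    - [0,0,0,0,0,0,0.7]
    - [0,0,0,0,0,0,1]
    - [0,0,0,0,0,0,1]
    - [0,0,0,0,0,0,1]
    - [0,0,0,0,0,0,1]
    - [0,0,0,0,0,0,1]
    - [0,0,0,0,0,-6,1]
    - [0,0,0,0,0,-16,1]
    - [0,0,0,0,0,-32,1]
    - [0,0,0,0,0,-52,1]
    - [0,0,0,0,0,-76,1]
    - [0,0,0,0,0,-100,1]
    - [0,0,0,0,0,-118,1]
    - [0,0,0,0,0,-128,1]
    - [0,0,0,0,0,-132,1]
    - [0,0,0,0,0,-132,1]
    - [0,0,0,0,0,-132,1]

```text
time_s: 19.48
tcp_pos: [0.433, -0.3483, 0.2085]
ee_rot: [[0.952, 0.305, -0.001], [0.305, -0.952, 0.0], [-0.001, -0.001, -1.0]]
ft_force: [-0.8, -0.4, -0.7]
finger_gap: 0.0854
gripper_force: 0.0
```

```bash
python3 - <<'E'
from workcell import arm,imaging
from h import *
x=imaging.get_image('side');y=imaging.get_image('top')
cv2.imwrite('pics/b5.png',np.hstack([cv2.resize(x['img'],(400,300)),cv2.resize(y['img'],(400,300))])[:,:,::-1])
s=arm.sense();print(s['time_s'],s['tcp_pos'],s['ft_force'],s['finger_gap'])
P=cloud(x);k=(np.hypot(P[...,0]-.433,P[...,1]+.348)<.05)&(abs(P[...,2]-.109)<.008);v,u=np.nonzero(k);print('grip top',len(u),ray(x,u.mean(),v.mean(),.109) if len(u) else '')
E
```

```text
19.5833 [ 0.43268803 -0.34800746  0.20779213] [0.23576206 0.19132867 0.56674958] 0.08558715654804613
grip top 63 [ 0.43182413 -0.33941532  0.109     ]
```

View pics/b5.png

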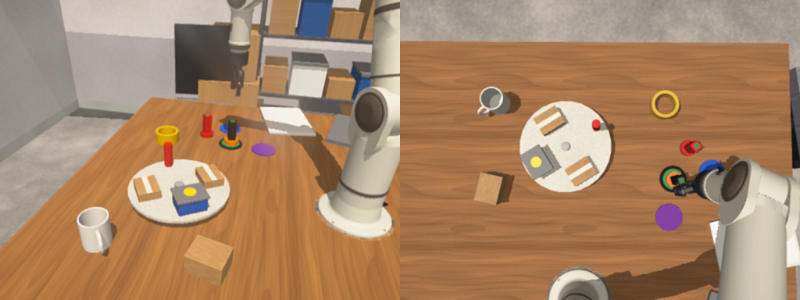

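The reader stands upright on the pad, at (232,134) in the side half, and the gripper is well clear. The carton, mug and tape are where they began.

```bash
python3 -c "
from workcell import arm
print(arm.hand_in())"
```

```text
the job is handed in; nothing more can be done
None
```

Job handed in, verdict not shown: the carousel was pushed to about 1.1 rad/s and the tag tracked by my estimate for about 7 s without a break; the reader is back upright on its pad, released, and the carton, mug and tape look unmoved.

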